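# Find the home slot of an unmarked gap blade

### The job

Take the gap blade out of the bay at the red end of the returns rack and find its place in the graded stand: starting on the narrowest slot, step it up slot by slot, trying each with light pressure only (never forcing it), until the first slot lets it in. Leave it there standing fully home and released, and leave the other two blades and everything else on the bench as they are.

Things in the scene. Friction and masses are not known exactly. Their poses are not given: they have to be found in the camera images.
- blade_a: upright gap blade in one of the rack's bays; 180 g, give or take 30%. Steel leaf 40 mm wide and high, flat foot; above it a 42 x 16 x 4 mm brass collar and a black grip 34 wide, 16 thick, 34 high, 44-78 mm over the foot. The three differ only in leaf thickness: unmarked, 5 to 17 mm, 1 mm under its own slot, 2 mm over the next narrower. Origin: foot centre; x width, y thickness, z up
- blade_b: upright gap blade in one of the rack's bays; 180 g, give or take 30%. Steel leaf 40 mm wide and high, flat foot; above it a 42 x 16 x 4 mm brass collar and a black grip 34 wide, 16 thick, 34 high, 44-78 mm over the foot. The three differ only in leaf thickness: unmarked, 5 to 17 mm, 1 mm under its own slot, 2 mm over the next narrower. Origin: foot centre; x width, y thickness, z up
- blade_c: upright gap blade in one of the rack's bays; 180 g, give or take 30%. Steel leaf 40 mm wide and high, flat foot; above it a 42 x 16 x 4 mm brass collar and a black grip 34 wide, 16 thick, 34 high, 44-78 mm over the foot. The three differ only in leaf thickness: unmarked, 5 to 17 mm, 1 mm under its own slot, 2 mm over the next narrower. Origin: foot centre; x width, y thickness, z up
- graded_stand: fixed grey base 187 x 70 x 8 mm carrying a steel comb on rubber mounts that give about 1 mm per 4 N (down at most 5 mm, along y at most 4). Seven lands 46 mm deep, tops 48 mm above the bench, edges chamfered 0.7 mm; six open-ended slots 28 mm deep, 3, 6, 9, 12, 15, 18 mm wide from +y to -y, 12 mm land between. Origin: centre of underside; x along slots, y to the narrow end
- slot_1 (a point): centre of the floor of the 3 mm slot of the stand, the narrowest; 20 mm above the bench and 28 mm below the tops of the lands; x along the slot, y along the ladder towards the narrow end
- slot_2 (a point): centre of the floor of the 6 mm slot of the stand; 20 mm above the bench and 28 mm below the tops of the lands; x along the slot, y along the ladder towards the narrow end
- slot_3 (a point): centre of the floor of the 9 mm slot of the stand; 20 mm above the bench and 28 mm below the tops of the lands; x along the slot, y along the ladder towards the narrow end
- slot_4 (a point): centre of the floor of the 12 mm slot of the stand; 20 mm above the bench and 28 mm below the tops of the lands; x along the slot, y along the ladder towards the narrow end
- slot_5 (a point): centre of the floor of the 15 mm slot of the stand; 20 mm above the bench and 28 mm below the tops of the lands; x along the slot, y along the ladder towards the narrow end
- slot_6 (a point): centre of the floor of the 18 mm slot of the stand, the widest; 20 mm above the bench and 28 mm below the tops of the lands; x along the slot, y along the ladder towards the narrow end
- returns_rack: wooden block 206 x 60 mm, 34 mm high, fixed to the bench, with three bays 22 mm wide and 24 mm deep, 65 mm apart along y, a blade standing in each; its -y end is painted red. Origin: centre of the underside
- red_bay (a point): centre of the floor of the bay next to the red end of the returns rack, 10 mm above the bench
- draw_stud: bystander: bright stepped stud 104 x 35 x 28 mm lying on the bench
- roller_cutter: bystander: toothed cutter 52 x 44 x 35 mm on the bench
- drill_big: bystander: large drill 138 x 50 x 28 mm lying on the bench
- shell_mill: bystander: brown toothed cutter 39 mm in diameter, 46 mm high, on the bench
There are look-alikes about, which are no part of the job. What is shaped like the blade_a but blue or green is not meant.

How it is judged:
By the outcome, as a careful person would: the job done as asked, in the order asked, and still so for the second after the job is handed in, with the robot touching nothing.
It also fails if it takes over 51 s, if anything falls off the work surface, if the arm or the gripper's body presses on something with over 40 N, if the wrist force passes 120 N, or if a joint passes its speed limit or range.

### The arm

A 6-joint arm with a two-finger parallel gripper is mounted at the origin on a cart in front of the work surface, level with it; the furniture and walls round the work are solid. World frame = base frame: x ahead of the robot, y to its left, z up, the work surface at z = 0. Lengths are in mm, angles in rad, forces in N, time in s.
With the tool pointing down it reaches from about 350 to 775 mm from the base axis. Payload 7.3 kg.
Tool frame: the origin (TCP) lies at the centre of the arm's flange, where the gripper is bolted on; the fingertips stand 178 mm ahead of it and the grasp point (between the pads) lies 159 mm ahead of it; z points along the fingers, y is the direction in which the jaws open and shut (so a half turn about z gives the same grasp; the last joint's range is limited). The gripper opens to 92 mm and grips with 3 to 60 N. Pads are 19 mm wide; open, the fingers measure 130 mm over their backs; the gripper's body (75 mm by 190 mm) begins 47 mm behind the grasp point.
Start: joints at [-1.319, 0.342, 1.524, -0, 1.275, -0.146], TCP at [203.4, -484, 404.741] pointing down, gripper open.
Joint ranges: [-2.53, 2.53], [-0.77, 2.02], [0.04, 2.7], [-1, 4.14], [0.28, 2.66], [-3.11, 3.11]. Speed limits (rad/s): [2.57, 2.57, 3.14, 3.14, 3.14, 3.14].

### API

Orientations are given as [roll, pitch, yaw] about the fixed x, y, z axes, in that order (R = Rz(yaw) Ry(pitch) Rx(roll)).
In Python, from plant import get_obs, capture, close_job gives the robot as it stands. The module is installed in compiled form; this text tells all that it offers.
- The arm moves only by the shell command python3 -m pendant 'ROWS'. ROWS is JSON, a list of rows, each a list of 3 entries, a list of its own where there are three numbers: the shift along the tool's x, y, z in m, then the turn, a rotation vector about the tool's x, y, z in rad, then the finger opening in m, from 0 to 0.0918. In form: [[[tx, ty, tz], [wx, wy, wz], fingers], ...]. A call has 1 to 10 rows; each row is the pose to reach, as a shift and turn from the pose commanded when the call began, along the tool's axes at that moment; what a row does not reach only later rows make up. A row lasts 1/12 s, in which the tool goes at most 41.7 mm and 7.16 degrees, less where a joint would pass 70% of its speed; a pose out of reach is approached as far as the arm can. A call with a gripper value outside its range is refused whole. The fingers move at their own pace and stop on an object; the grip force is fixed at half the most. Time passes only in rows, so rows that repeat a pose let the fingers close. It gives the time, the measured TCP pose, the force and the opening at its end, in the units of the state.
- get_obs(): the state, without advancing time (a new reading comes with each control period).
- capture(name): name is "scene" or "top" or "wrist"; returns a dict with "color" (420x560x3 uint8, red, green, blue), "mtx" (3x3 intrinsics, pixels), "rvec" (rotation vector, rad) and "tvec" (3), from world to camera coordinates, as OpenCV has them. Camera axes: x right, y down, z forward; pixel columns grow to the right and rows downward; lengths in mm; the calibration is good to about 2 mm. A picture is of the moment at which its call begins. There is no depth.
- close_job(): hands the job in, once; it reports no verdict.
The state is a dict: "time": time; "joint_positions": joint angles; "dq": joint speeds; "tau": joint torques, N m; "tool_pos": TCP position; "tcp_rot": TCP orientation; "contact_force": force on the tool from outside, world axes, zero at the start; "moment": the same for the moment, N m; "grip_width": finger opening in mm.
Only numpy, scipy, OpenCV 4.12 (cv2) and the standard library are available. Lean on these libraries where they do the work, as an engineer would, in place of code of your own. Each camera call takes 0.05 s, during which the arm holds its last target. There are 200 camera calls.

## Working session

There is one attempt and no reset: what is moved stays moved. The work goes in short steps, Python scripts to look and compute and a shell command to move; the robot and the scene stay as the last step left them, time stands still between calls to the robot, and variables do not carry over. Pictures are saved under pics/ and viewed, about 8 in all and at most 12, crops included, and the job is handed in when it is done.

```bash
mkdir -p pics; cat > h.py <<'E'
import numpy as np, cv2
from plant import get_obs, capture
def snap(cam,name,crop=None,scale=1):
    d=capture(cam); np.savez(f'pics/{name}.npz',**d)
    im=d['color'][:,:,::-1]
    if crop: x0,y0,x1,y1=crop; im=im[y0:y1,x0:x1]
    im=cv2.resize(im,None,fx=scale,fy=scale,interpolation=cv2.INTER_CUBIC)
    cv2.imwrite(f'pics/{name}.png',im); return d
def ray(d,px):
    R=cv2.Rodrigues(np.array(d['rvec'],float))[0]; t=np.array(d['tvec'],float).ravel()
    return -R.T@t, R.T@np.linalg.solve(d['mtx'],[px[0],px[1],1.])
def at_z(d,px,z):
    c,v=ray(d,px); return c+v*(z-c[2])/v[2]
def proj(d,P):
    return cv2.projectPoints(np.array(P,float).reshape(-1,3),np.array(d['rvec'],float),np.array(d['tvec'],float),np.array(d['mtx'],float),None)[0].reshape(-1,2)
E
python3 - <<'E'
from h import *
for n in('scene','top'):
    d=snap(n,n+'0',scale=1.42); print(n,ray(d,(280,210)))
print(get_obs())
E
```

```text
scene (array([ 85.00104396, 865.79768667, 628.13106758]), array([ 0.44065195, -0.62606759, -0.64335087]))
top (array([315.88870492, 281.69923195, 911.50338021]), array([ 0.21457581, -0.01082236, -0.97673893]))
{'time': 0.1, 'joint_positions': array([-1.31901271e+00,  3.42661027e-01,  1.52487185e+00, -8.14454271e-06,
        1.27538919e+00, -1.45977557e-01]), 'dq': array([-0.00126775, -0.00302226, -0.00192052, -0.00139124,  0.00055713,
        0.00047676]), 'tau': array([ 9.96646049e-04, -4.32002270e+01, -2.44694513e+01,  7.18848361e-02,
        5.26726688e-02, -4.95412087e-05]), 'tool_pos': array([ 203.36599516, -483.90012969,  404.12748152]), 'tcp_rot': array([-3.14027625e+00, -1.85670328e-04,  3.97763425e-01]), 'contact_force': array([-0.18095781,  0.01558628,  0.37095473]), 'moment': array([-0.02265703, -0.0196729 ,  0.00680877]), 'grip_width': 91.8470259283}
```

View pics/top0.png

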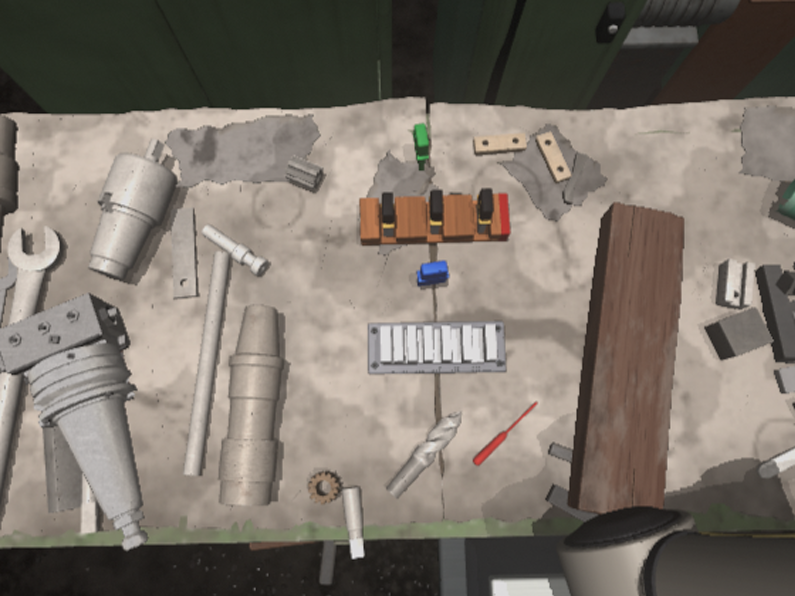

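View pics/scene0.png

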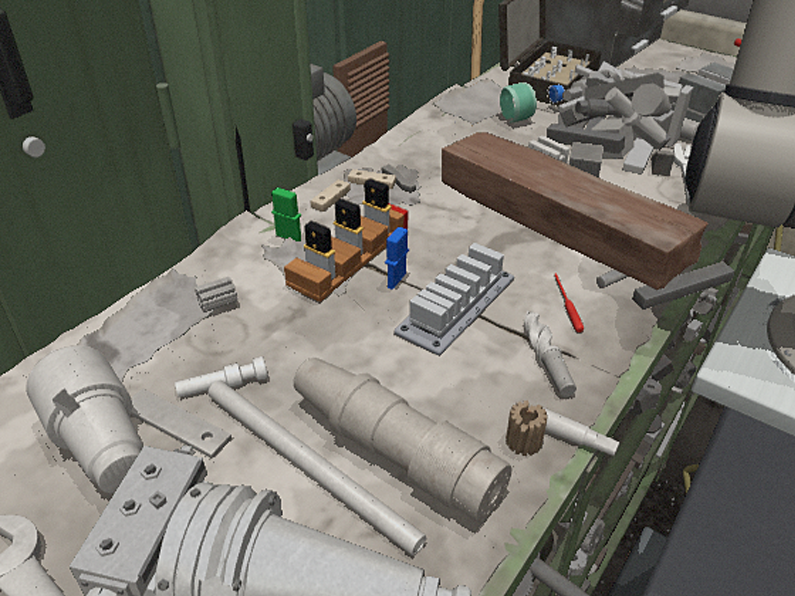

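Top view: the rack is at about (435,217) with its red end on the right, and the target blade's grip is at about (486,205). The stand is at about (437,348). The blue look-alike at (433,273) stands between them. I'll take enlarged crops to measure from.

```bash
python3 - <<'E'
import cv2,numpy as np
im=np.load('pics/top0.npz')['color'][:,:,::-1]
c=cv2.resize(im[125:270,245:370],None,fx=4,fy=4,interpolation=cv2.INTER_CUBIC)
s=np.load('pics/scene0.npz')['color'][:,:,::-1]
e=cv2.resize(s[120:250,195:365],None,fx=2,fy=2,interpolation=cv2.INTER_CUBIC)
e=e[:, :300]
cv2.imwrite('pics/c1.png',c)
e=cv2.resize(s[120:252,198:365],None,fx=4.5,fy=4.5,interpolation=cv2.INTER_CUBIC); cv2.imwrite('pics/c2.png',e)
E
```

```text
(no output)
```

View pics/c1.png

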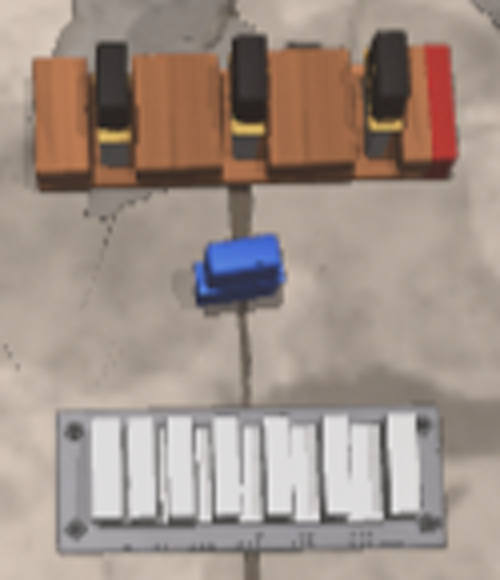

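View pics/c2.png

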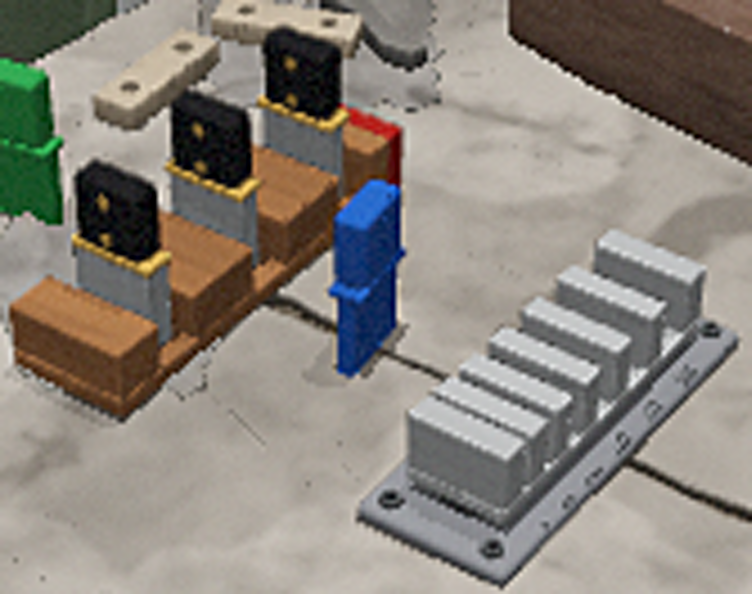

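```bash
cat > m1.py <<'E'
from h import *
d=dict(np.load('pics/top0.npz')); s=dict(np.load('pics/scene0.npz'))
T=lambda u,v:(245+(u+.5)/4-.5,125+(v+.5)/4-.5)
S=lambda u,v:(198+(u+.5)/4.5-.5,120+(v+.5)/4.5-.5)
def show(n,d,f,z,pts):
    P=np.array([at_z(d,f(*p),z)[:2] for p in pts]); print(n,P.round(1).tolist(),'mean',P.mean(0).round(1)); 
    a=P[1]-P[0]; b=P[2]-P[3]; print('   yaw',[round(np.degrees(np.arctan2(-v[0],v[1])) ,1) for v in (-a,-b)],'len',np.linalg.norm(a).round(1),np.linalg.norm(b).round(1))
show('base top',d,T,8,[(57,410),(444,405),(446,546),(58,552)])
show('lands top',d,T,48,[(90,418),(417,411),(420,512),(92,517)])
show('rack top',d,T,34,[(33,58),(450,45),(457,160),(36,178)])
# order +y/back, ... in scene
show('lands scene',s,S,48,[(518,458),(705,268),(608,230),(408,408)])
show('blade collar bottom edge near -x scene z50',s,S,50,[(262,103),(340,128),(340,128),(262,103)])
show('grip top near scene z88',s,S,88,[(266,48),(334,65),(341,42),(272,30)])
show('collar top front  z54 ',d,T,54,[(366,123),(402,119),(402,119),(366,123)])
E
python3 m1.py
```

```text
base top [[481.3, 313.6], [479.4, 125.5], [411.0, 128.7], [412.4, 314.1]] mean [446.  220.5]
   yaw [np.float64(-0.6), np.float64(-0.4)] len 188.0 185.4
lands top [[469.8, 296.9], [469.6, 145.2], [422.6, 146.5], [423.8, 296.8]] mean [446.5 221.3]
   yaw [np.float64(-0.1), np.float64(-0.5)] len 151.8 150.4
rack top [[652.9, 321.9], [654.8, 116.1], [595.4, 116.4], [591.1, 321.2]] mean [623.6 218.9]
   yaw [np.float64(0.5), np.float64(1.2)] len 205.8 204.8
lands scene [[420.3, 293.2], [422.0, 147.3], [468.5, 147.9], [470.3, 293.5]] mean [445.3 220.5]
   yaw [np.float64(0.7), np.float64(-0.7)] len 145.9 145.6
blade collar bottom edge near -x scene z50 [[644.6, 158.1], [604.1, 153.9], [604.1, 153.9], [644.6, 158.1]] mean [624.4 156. ]
   yaw [np.float64(-84.1), np.float64(-84.1)] len 40.8 40.8
grip top near scene z88 [[633.3, 168.6], [601.1, 162.4], [609.7, 145.3], [640.3, 155.1]] mean [621.1 157.8]
   yaw [np.float64(-79.1), np.float64(-72.2)] len 32.8 32.1
collar top front  z54  [[608.5, 162.4], [610.1, 145.1], [610.1, 145.1], [608.5, 162.4]] mean [609.3 153.8]
   yaw [np.float64(5.3), np.float64(5.3)] len 17.4 17.4
```

```bash
python3 -m pendant '[[[0.633,-0.426,0.045],[0,0,0.295],0.09],[[0.633,-0.426,0.045],[0,0,0.295],0.09],[[0.633,-0.426,0.045],[0,0,0.295],0.09],[[0.633,-0.426,0.045],[0,0,0.295],0.09],[[0.633,-0.426,0.045],[0,0,0.295],0.09],[[0.633,-0.426,0.045],[0,0,0.295],0.09],[[0.633,-0.426,0.045],[0,0,0.295],0.09],[[0.633,-0.426,0.045],[0,0,0.295],0.09],[[0.633,-0.426,0.045],[0,0,0.295],0.09],[[0.633,-0.426,0.045],[0,0,0.295],0.09]]'
```

```text
time: 0.93
tool_pos: [430.6, -136.8, 380.2]
tcp_rot: [3.142, 0.0, 0.103]
contact_force: [0.5, -0.5, 0.4]
grip_width: 90.2
```

```bash
python3 -m pendant '[[[0.215,-0.263,0.02],[0,0,0],0.045],[[0.215,-0.263,0.02],[0,0,0],0.045],[[0.215,-0.263,0.02],[0,0,0],0.045],[[0.215,-0.263,0.02],[0,0,0],0.045],[[0.215,-0.263,0.02],[0,0,0],0.045],[[0.215,-0.263,0.02],[0,0,0],0.045],[[0.215,-0.263,0.02],[0,0,0],0.045],[[0.215,-0.263,0.02],[0,0,0],0.045],[[0.215,-0.263,0.02],[0,0,0],0.045],[[0.215,-0.263,0.02],[0,0,0],0.045]]'; python3 - <<'E'
from h import *
d=snap('wrist','w1',scale=1.42)
print(get_obs()['tool_pos'],get_obs()['tcp_rot'],ray(d,(280,210)), proj(d,[[622,155,88],[446,221,48]]))
E
```

```text
time: 1.77
tool_pos: [617.4, 147.4, 358.7]
tcp_rot: [-3.141, 0.002, 0.106]
contact_force: [-1.4, -0.5, -0.5]
grip_width: 45.1
[616.81759787 145.72305879 359.10072631] [3.14114387e+00 2.13955143e-03 1.04794836e-01] (array([693.20789981, 153.88646795, 338.81166758]), array([-0.27715079, -0.02886529, -0.9603937 ])) [[269.79011174 207.58006763]
 [195.77100716 344.31679956]]
```

View pics/w1.png

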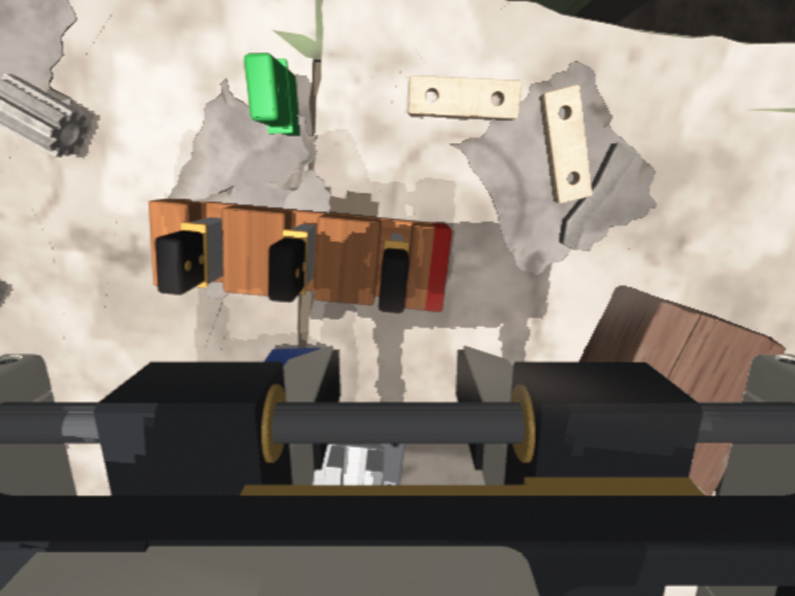

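The target blade's grip spans about (380–408, 250–312) in the wrist view, next to the red end. I'll enlarge it.

```bash
python3 - <<'E'
import cv2,numpy as np
im=np.load('pics/w1.npz')['color'][:,:,::-1]
c=cv2.resize(im[150:230,250:330],None,fx=7,fy=7,interpolation=cv2.INTER_CUBIC)
c=np.clip((c/255.)**0.6*255,0,255).astype('uint8')
cv2.imwrite('pics/w1c.png',c)
E
```

```text
(no output)
```

View pics/w1c.png

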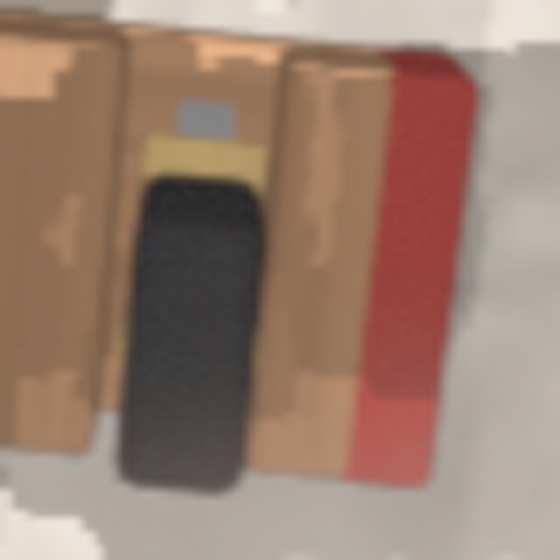

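```bash
python3 - <<'E'
from h import *
d=dict(np.load('pics/w1.npz')); f=lambda u,v:(250+(u+.5)/7-.5,150+(v+.5)/7-.5)
for n,z,pts in [('top',88,[(140,218),(263,218),(243,490),(119,485)]),('collar',54,[(143,178),(268,180),(265,140),(145,136)]),('leaf',44,[(178,135),(237,136)]),('leaffoot?',25,[(178,102),(237,102)])]:
    P=np.array([at_z(d,f(*p),z)[:2] for p in pts]); print(n,P.round(1).tolist(),P.mean(0).round(1))
print(get_obs()['tool_pos'])
E
```

```text
top [[644.5, 157.4], [646.0, 143.2], [612.9, 141.9], [611.9, 156.7]] [628.8 149.8]
collar [[643.2, 158.0], [644.7, 141.7], [649.9, 142.7], [648.7, 158.3]] [646.6 150.2]
leaf [[647.8, 154.0], [648.5, 146.1]] [648.1 150.1]
leaffoot? [[649.5, 154.5], [650.4, 146.1]] [650.  150.3]
[616.81759787 145.72305879 359.10072631]
```

```bash
python3 - <<'E'
from h import *
d=dict(np.load('pics/w1.npz')); f=lambda u,v:(250+(u+.5)/7-.5,150+(v+.5)/7-.5)
g=lambda u,v:((u+.5)/1.42-.5,(v+.5)/1.42-.5)
t=dict(np.load('pics/top0.npz'));T=lambda u,v:(245+(u+.5)/4-.5,125+(v+.5)/4-.5)
for n,z,pts in [('red',34,[(474,90),(432,485),(390,75),(350,480)])]:
    print(n,[at_z(d,f(*p),z)[:2].round(1).tolist() for p in pts])
# bay edges at z34
print('bay',[at_z(d,f(*p),34)[:2].round(1).tolist() for p in [(122,40),(282,60),(93,440),(247,465)]])
print('bay top cam',[at_z(t,T(*p),34)[:2].round(1).tolist() for p in [(362,160),(404,158)]])
print('top cam blade grip top',[at_z(t,T(*p),88)[:2].round(1).tolist() for p in [(376,33),(406,32),(408,98),(370,104)]])
print('collar front top',[at_z(t,T(*p),54)[:2].round(1).tolist() for p in [(366,122),(403,120)]])
print(get_obs()['tool_pos'],proj(d,[[622,154,88]]),proj(t,[[622,154,88],[628,150,88]]))
c,v=ray(d,(280,210));print(c)
E
```

```text
red [[656.8, 114.0], [599.3, 112.0], [657.6, 125.8], [598.8, 124.0]]
bay [[658.4, 163.0], [658.1, 140.8], [600.8, 161.7], [599.5, 139.1]]
bay top cam [[596.5, 162.5], [597.0, 142.1]]
top cam blade grip top [[640.7, 160.2], [640.9, 146.3], [608.6, 147.2], [606.1, 164.8]]
collar front top [[609.0, 162.4], [609.6, 144.7]]
[616.81759787 145.72305879 359.10072631] [[270.98863262 207.70431169]] [[342.53404071 142.31417628]
 [344.51876997 139.20208646]]
[693.20789981 153.88646795 338.81166758]
```

```bash
python3 -m pendant '[[[0.010,-0.005,0.02],[0,0,0.07],0.05],[[0.010,-0.005,0.045],[0,0,0.07],0.05],[[0.010,-0.005,0.075],[0,0,0.07],0.05],[[0.010,-0.005,0.1],[0,0,0.07],0.05],[[0.010,-0.005,0.115],[0,0,0.07],0.05],[[0.010,-0.005,0.126],[0,0,0.07],0.05],[[0.010,-0.005,0.126],[0,0,0.07],0.05],[[0.010,-0.005,0.126],[0,0,0.07],0.05]]'; python3 - <<'E'
from h import *
d=snap('wrist','w2',crop=(140,150,420,350),scale=2.8)
print(get_obs()['tool_pos'],get_obs()['tcp_rot'],get_obs()['contact_force'])
E
```

```text
time: 2.48
tool_pos: [626.3, 149.9, 234.9]
tcp_rot: [3.141, -0.0, 0.032]
contact_force: [-0.4, -1.2, 0.6]
grip_width: 50.2
[626.5907514  150.19326733 235.69401313] [ 3.14156674e+00 -1.79307377e-03  3.19429648e-02] [-0.10820519  1.19370095  0.00439781]
```

View pics/w2.png

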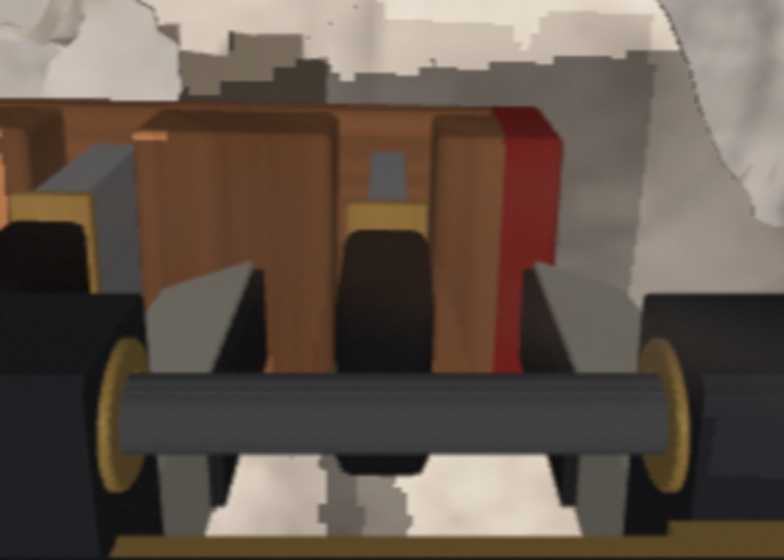

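Blade centre is at u≈385 and the middle of the fingers at ≈392, so the blade sits about 1.4 mm to +y. It looks well aligned, so I'll close.

```bash
python3 -m pendant '[[[0,-0.0014,0.002],[0,0,0],0.05],[[0,-0.0014,0.002],[0,0,0],0.03],[[0,-0.0014,0.002],[0,0,0],0.02],[[0,-0.0014,0.002],[0,0,0],0.01],[[0,-0.0014,0.002],[0,0,0],0.01],[[0,-0.0014,0.002],[0,0,0],0.01],[[0,-0.0014,0.002],[0,0,0],0.01],[[0,-0.0014,0.002],[0,0,0],0.01]]'
```

```text
time: 3.2
tool_pos: [626.3, 152.3, 232.4]
tcp_rot: [3.142, -0.0, 0.033]
contact_force: [0.0, -0.3, 0.5]
grip_width: 15.7
```

```bash
python3 -m pendant '[[[0,0,-0.02],[0,0,0],0.01],[[0,0,-0.05],[0,0,0],0.01],[[0,0,-0.08],[0,0,0],0.01],[[0,0,-0.095],[0,0,0],0.01],[[-0.03,-0.023,-0.097],[0,0,0.01],0.01],[[-0.066,-0.05,-0.097],[0,0,0.033],0.01],[[-0.1,-0.077,-0.097],[0,0,0.033],0.01],[[-0.135,-0.104,-0.097],[0,0,0.033],0.01],[[-0.165,-0.127,-0.097],[0,0,0.033],0.01],[[-0.1756,-0.135,-0.097],[0,0,0.033],0.01]]'; python3 -m pendant '[[[0,0,0],[0,0,0],0.01],[[0,0,0.015],[0,0,0],0.01],[[0,0,0.03],[0,0,0],0.01],[[0,0,0.037],[0,0,0],0.01],[[0,0,0.037],[0,0,0],0.01],[[0,0,0.037],[0,0,0],0.01]]'; python3 - <<'E'
from h import *
d=snap('wrist','w3',crop=(180,100,400,260),scale=3.6)
o=get_obs();print(o['tool_pos'],o['tcp_rot'],o['contact_force'],o['grip_width'])
E
```

```text
time: 4.03
tool_pos: [442.2, 283.5, 329.0]
tcp_rot: [3.142, 0.003, 0.002]
contact_force: [0.4, 0.1, -1.9]
grip_width: 15.9
time: 4.53
tool_pos: [446.8, 281.1, 292.2]
tcp_rot: [3.141, 0.001, -0.001]
contact_force: [-0.5, 0.5, -2.2]
grip_width: 15.8
[446.91769166 281.24538183 292.66803258] [-3.14154945e+00 -4.65711408e-04 -8.25774013e-04] [ 1.30399288  0.39970528 -1.85730505] 15.729992395899888
```

View pics/w3.png

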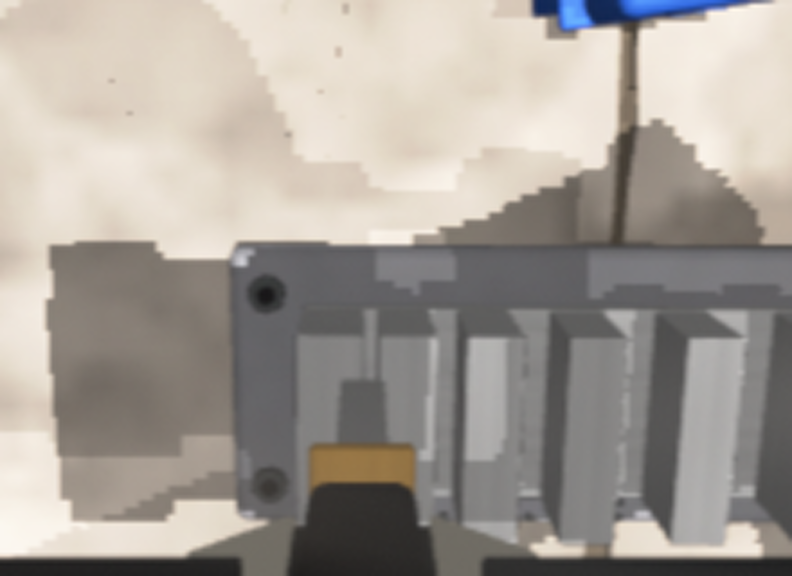

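Slot 1 is at u≈372 at the front of the lands, and the leaf's foot is centred at u≈362. I'll compute the offset from this one image.

```bash
python3 - <<'E'
from h import *
d=dict(np.load('pics/w3.npz')); f=lambda u,v:(180+(u+.5)/3.6-.5,100+(v+.5)/3.6-.5)
print('cam',ray(d,(280,210)))
foot=[at_z(d,f(u,382),70)for u in(341,384)]; print('foot',np.round(foot,2).tolist(),np.mean(foot,0))
print('collar',np.mean([at_z(d,f(u,447),114)for u in(310,414)],0), 'w',[at_z(d,f(u,447),114).round(1) for u in(310,414)])
edges={61.5:364,58.5:381,46.5:436,40.5:466,28.5:521,19.5:570,7.5:628,-4.5:690,-16.5:743}
P={k:at_z(d,f(u,337),48) for k,u in edges.items()}
for k,p in P.items(): print(k,p.round(1),round(p[1]-k,2))
c=np.mean([p[1]-k for k,p in P.items()]);print('stand y',c,'slot1',c+60, 'blade',np.mean(foot,0)[1])
# yaw of stand: base far edge z8
for z,pts in((8,[(245,243),(780,247)]),):
    q=[at_z(d,f(*p),z) for p in pts]; print(np.round(q,1).tolist())
E
```

```text
cam (array([523.09334259, 279.51615716, 272.36099822]), array([-2.77624195e-01,  4.47159132e-04, -9.60690603e-01]))
foot [[467.57, 283.38, 70.0], [467.57, 275.39, 70.0]] [467.57178849 279.38715268  70.        ]
collar [469.68410953 279.48753761 114.        ] w [array([469.7, 287.2, 114. ]), array([469.7, 271.8, 114. ])]
61.5 [471.  279.1  48. ] 217.57
58.5 [471.  275.6  48. ] 217.11
46.5 [471.  264.4  48. ] 217.91
40.5 [471.  258.3  48. ] 217.81
28.5 [471.  247.1  48. ] 218.61
19.5 [471.  237.1  48. ] 217.64
7.5 [471.  225.3  48. ] 217.84
-4.5 [471.  212.7  48. ] 217.22
-16.5 [471.  201.9  48. ] 218.43
stand y 217.79419133181696 slot1 277.79419133181693 blade 279.3871526802112
[[484.3, 306.9, 8.0], [483.4, 181.5, 8.0]]
```

```bash
python3 -m pendant '[[[0.0007,0.0016,0.005],[0,0,0.006],0.01],[[0.0007,0.0016,0.013],[0,0,0.006],0.01],[[0.0007,0.0016,0.018],[0,0,0.006],0.01],[[0.0007,0.0016,0.020],[0,0,0.006],0.01],[[0.0007,0.0016,0.021],[0,0,0.006],0.01],[[0.0007,0.0016,0.022],[0,0,0.006],0.01],[[0.0007,0.0016,0.0225],[0,0,0.006],0.01],[[0.0007,0.0016,0.0230],[0,0,0.006],0.01],[[0.0007,0.0016,0.0230],[0,0,0.006],0.01]]'
```

```text
time: 5.33
tool_pos: [446.9, 279.9, 269.6]
tcp_rot: [-3.142, -0.0, -0.006]
contact_force: [-1.7, -0.5, 1.5]
grip_width: 15.9
```

```bash
python3 -m pendant '[[[0,0,0.0005],[0,0,0],0.01],[[0,0,0.0007],[0,0,0],0.01],[[0,0,0.0007],[0,0,0],0.01]]'; python3 -m pendant '[[[0,0,-0.003],[0,0,0],0.01],[[0,0,-0.008],[0,0,0],0.01],[[0,0.008,-0.008],[0,0,0],0.01],[[0,0.0165,-0.008],[0,0,0],0.01],[[0,0.0165,-0.008],[0,0,0],0.01],[[0,0.0165,-0.006],[0,0,0],0.01],[[0,0.0165,-0.004],[0,0,0],0.01],[[0,0.0165,-0.003],[0,0,0],0.01],[[0,0.0165,-0.002],[0,0,0],0.01],[[0,0.0165,-0.002],[0,0,0],0.01]]'
```

```text
time: 5.58
tool_pos: [447.0, 279.9, 269.0]
tcp_rot: [-3.141, -0.0, -0.006]
contact_force: [-1.7, 0.0, 3.7]
grip_width: 16.3
time: 6.42
tool_pos: [446.9, 263.5, 270.4]
tcp_rot: [3.141, 0.0, -0.006]
contact_force: [-1.0, -0.8, -1.9]
grip_width: 15.9
```

```bash
python3 -m pendant '[[[0,0.0003,0.0005],[0,0,0],0.01],[[0,0.0003,0.001],[0,0,0],0.01],[[0,0.0003,0.0014],[0,0,0],0.01],[[0,0.0003,0.0014],[0,0,0],0.01],[[0,0.0003,0.0014],[0,0,0],0.01]]'
```

```text
time: 6.83
tool_pos: [446.9, 263.2, 269.5]
tcp_rot: [-3.141, -0.0, -0.006]
contact_force: [-1.5, 0.8, 1.8]
grip_width: 15.6
```

```bash
python3 -m pendant '[[[0,0,0.0005],[0,0,0],0.01],[[0,0,0.0005],[0,0,0],0.01],[[0,0,0.0005],[0,0,0],0.01]]'; python3 -m pendant '[[[0,0,-0.003],[0,0,0],0.01],[[0,0,-0.008],[0,0,0],0.01],[[0,0.010,-0.008],[0,0,0],0.01],[[0,0.0195,-0.008],[0,0,0],0.01],[[0,0.0195,-0.008],[0,0,0],0.01],[[0,0.0195,-0.006],[0,0,0],0.01],[[0,0.0195,-0.004],[0,0,0],0.01],[[0,0.0195,-0.003],[0,0,0],0.01],[[0,0.0195,-0.002],[0,0,0],0.01],[[0,0.0195,-0.002],[0,0,0],0.01]]'; python3 - <<'E'
from h import *
d=snap('wrist','w4',crop=(200,140,360,260),scale=5)
o=get_obs();print(o['tool_pos'],o['tcp_rot'],o['contact_force'],o['grip_width'])
E
```

```text
time: 7.08
tool_pos: [446.9, 263.1, 269.0]
tcp_rot: [-3.141, -0.0, -0.006]
contact_force: [-2.0, 0.9, 3.4]
grip_width: 16.0
time: 7.92
tool_pos: [446.7, 243.7, 270.4]
tcp_rot: [3.141, 0.001, -0.006]
contact_force: [-0.0, 0.8, -1.0]
grip_width: 15.6
[446.72195583 243.72509119 270.50505148] [ 3.14137915e+00  3.81167890e-04 -5.93088237e-03] [-0.8270279   0.23074264 -1.24855422] 16.01536712889608
```

View pics/w4.png

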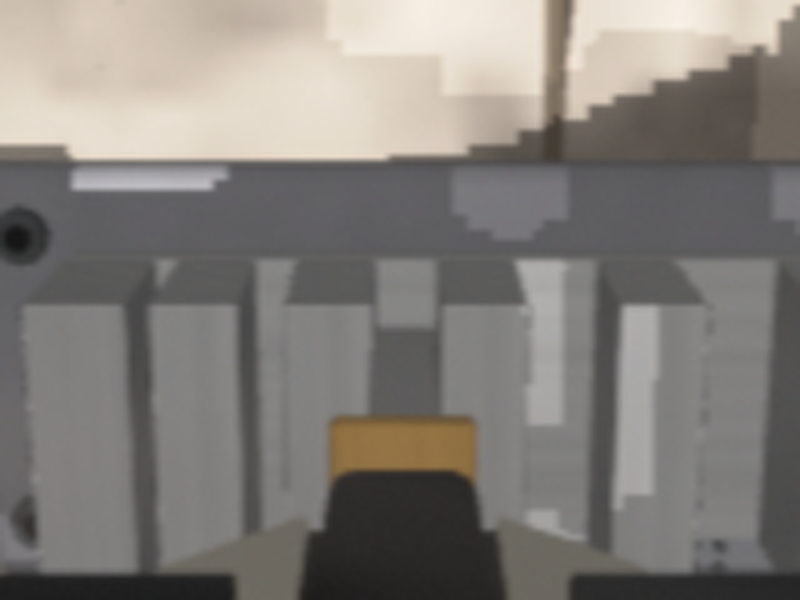

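The leaf (u 372–438) is centred over slot 3 (u 371–442). Slots 1 and 2 both resisted at about 5 N. I'll press lightly here.

```bash
python3 -m pendant '[[[0,0,0.0007],[0,0,0],0.01],[[0,0,0.0014],[0,0,0],0.01],[[0,0,0.002],[0,0,0],0.01],[[0,0,0.003],[0,0,0],0.01],[[0,0,0.003],[0,0,0],0.01]]'
```

```text
time: 8.38
tool_pos: [446.7, 243.6, 267.5]
tcp_rot: [3.141, 0.0, -0.006]
contact_force: [0.5, -0.4, -1.3]
grip_width: 15.2
```

```bash
python3 -m pendant '[[[0,0,0.003],[0,0,0],0.01],[[0,0,0.006],[0,0,0],0.01],[[0,0,0.009],[0,0,0],0.01],[[0,0,0.012],[0,0,0],0.01],[[0,0,0.015],[0,0,0],0.01],[[0,0,0.018],[0,0,0],0.01],[[0,0,0.021],[0,0,0],0.01],[[0,0,0.023],[0,0,0],0.01],[[0,0,0.024],[0,0,0],0.01],[[0,0,0.024],[0,0,0],0.01]]'; python3 -m pendant '[[[0,0,0.0005],[0,0,0],0.01],[[0,0,0.001],[0,0,0],0.01],[[0,0,0.0014],[0,0,0],0.01],[[0,0,0.0014],[0,0,0],0.01]]'
```

```text
time: 9.22
tool_pos: [446.7, 243.5, 243.5]
tcp_rot: [3.141, 0.0, -0.006]
contact_force: [0.6, 0.0, -2.0]
grip_width: 16.0
time: 9.55
tool_pos: [446.8, 243.6, 242.4]
tcp_rot: [3.142, -0.0, -0.006]
contact_force: [0.1, -1.3, -1.3]
grip_width: 15.9
```

```bash
python3 -m pendant '[[[0,0,0.0003],[0,0,0],0.01],[[0,0,0.0006],[0,0,0],0.01],[[0,0,0.0009],[0,0,0],0.01],[[0,0,0.0009],[0,0,0],0.01]]'
```

```text
time: 9.88
tool_pos: [446.8, 243.6, 241.7]
tcp_rot: [-3.142, -0.0, -0.006]
contact_force: [-1.5, 0.4, 1.8]
grip_width: 15.8
```

```bash
python3 -m pendant '[[[0,0,-0.0003],[0,0,0],0.012],[[0,0,-0.0003],[0,0,0],0.03],[[0,0,-0.0003],[0,0,0],0.045],[[0,0,-0.0003],[0,0,0],0.045],[[0,0,-0.0003],[0,0,0],0.045],[[0,0,-0.02],[0,0,0],0.045],[[0,0,-0.05],[0,0,0],0.045],[[0,0,-0.08],[0,0,0],0.045],[[0,0,-0.11],[0,0,0],0.045],[[0,0,-0.12],[0,0,0],0.045]]'; python3 -m pendant '[[[-0.05,0,-0.03],[0,0,0],0.045],[[-0.05,0,-0.03],[0,0,0],0.045],[[-0.05,0,-0.03],[0,0,0],0.045],[[-0.05,0,-0.03],[0,0,0],0.045]]'; python3 - <<'E'
from h import *
snap('wrist','w5'); snap('scene','s5')
o=get_obs();print(o['tool_pos'],o['contact_force'],o['grip_width'],o['dq'].round(3))
a=np.load('pics/w5.npz')['color'][:,:,::-1][60:300,130:450]; b=np.load('pics/s5.npz')['color'][:,:,::-1][110:260,190:370]
b=cv2.resize(b,(400,333),interpolation=cv2.INTER_CUBIC); a=cv2.resize(a,(400,300),interpolation=cv2.INTER_CUBIC)
a=cv2.copyMakeBorder(a,0,33,0,0,0); cv2.imwrite('pics/f.png',np.hstack([a,b]))
E
```

```text
time: 10.72
tool_pos: [447.4, 243.8, 365.7]
tcp_rot: [-3.139, -0.007, -0.006]
contact_force: [0.9, 1.1, 0.3]
grip_width: 45.4
time: 11.05
tool_pos: [396.6, 244.0, 391.6]
tcp_rot: [-3.141, -0.001, -0.005]
contact_force: [0.2, 0.2, -0.6]
grip_width: 45.4
[397.34058415 243.8573767  390.66963794] [-0.13614619 -0.07806041  0.06017562] 44.78544090221797 [-0.004  0.015 -0.002 -0.     0.005 -0.   ]
```

View pics/f.png

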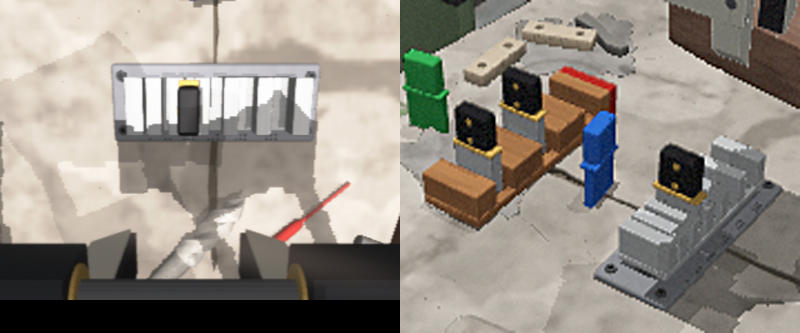

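The blade stands upright in the third slot: grip at (188,108) in the wrist view and (682,172) in the scene view. The other two blades and the look-alikes are where they were, and the gripper is clear, so I'll hand it in.

```bash
python3 -c "
from plant import close_job; print(close_job())"
```

```text
the job is handed in; nothing more can be done
None
```

The blade from the red-end bay now stands released in slot 3, the 9 mm slot, and the job was handed in at about 11 s of the 51 s allowed.

- **Trials:** Slots 1 and 2 each resisted about 5 N with the comb pressed down about 1.4 mm, so I lifted off without forcing. Slot 3 took the blade with no measurable resistance. This matches the 8 mm leaf thickness I measured in the wrist images.
- **Seating:** The blade met the slot floor about 28 mm below the tops of the lands, as expected. I pressed about 3 N there before releasing and raising the arm clear.
- **Last checks:** The final pictures show the blade upright in the third slot, with the other two blades and the blue and green look-alikes unmoved. The gripper was touching nothing, with contact force near zero. "Fully home" rests on the force and height readings; I did not measure it separately in an image.
- **Disagreement:** The wrist camera disagreed with the scene and top cameras by 2–4 mm. I aligned the blade to the slots within single wrist images instead, and the fit bore that out.

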